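# Hold a fresh casting over its gauge outline

### The job

Take the orange T-shaped casting by its upright lug, lift it out of the open teal mould and carry it over the row of bottles and glassware to the grey gauge plate on the other side. Hold it level about one centimetre above the plate, lined up with the T-shaped recess, crossbar over crossbar, for a visual comparison; the resin is still tacky, so it must not touch the plate, and nothing in the row may be knocked over or pushed aside. Finish while still holding it there: do not put it down or let go.

Things in the scene. Friction and masses are not known exactly. Their poses are not given: they have to be found in the camera images.
- bracket_lug (a point): Centre of the casting's upright lug, the place to grip: 24 mm along x, 14 mm along y (grip across y), 50 mm high on the orange T, 35 mm above the T's underside, 25 mm below the lug's top. The T, loose in the mould, is 10 mm thick, about 90 g, balanced under the lug: stem 24 mm wide, x = -60 to 16 mm; crossbar 64 mm along y, x = 16 to 40 mm. z up.
- bracket_crossbar (a point): Middle of the casting's crossbar, half-way through its 10 mm thickness: 28 mm along x and 30 mm below bracket_lug. Same axes.
- mould_mouth (a point): Teal open mould, aluminium frame, 146 x 106 x 14 mm (corner pins 3 mm higher), fixed; T cavity 8 mm deep, 1.5 mm wider all round than the casting, whose T stands 2 mm out of it. Point in the plane of its top face, straight below the seated casting's lug (slab's middle at x = -10 mm), axes as the seated casting's. It is left or right of the row, the gauge plate opposite.
- gauge_mouth (a point): Grey gauge plate, 140 x 110 x 16 mm, fixed, with a dark T recess 6 mm deep, 2.5 mm wider all round than the casting. Point in the plane of its top face where the lug belongs above it (plate's middle at x = -10 mm); x along the recess's stem to its crossbar, y along the crossbar, z up. With the casting's underside 10 mm above the plate, bracket_lug is 45 mm above this point.
- white_bottle: White plastic bottle with a screw cap, 71 mm across, 149 mm high, loose, in the row between mould and plate. Origin at the centre of its underside, z up.
- dropper: Clear dropper bottle with a pointed nozzle, 55 mm across, 153 mm high (the tallest of the row), loose, in the row. Origin at the centre of its underside, z up.
- flask: Empty conical glass flask, 74 mm across, 122 mm high, loose, in the row. Origin at the centre of its underside, z up.
- beaker: Glass beaker, 66 x 69 mm, 82 mm high, loose, in the row. Origin at the centre of its underside, z up. The row of four runs away from the robot along x (x = 0.37 to 0.72 m) near y = 0, the four in any order.
There are look-alikes about, which are no part of the job. What is shaped like the dropper but pink or red is not meant.

How it is judged:
By the outcome, as a careful person would: the job done as asked, in the order asked, and still so for the second after the job is handed in, while the arm keeps its last pose, push and grip.
It also fails if it takes over 45 s, if anything falls off the work surface, if the arm or the gripper's body presses on something with over 40 N, if the wrist force passes 120 N, or if a joint passes its speed limit or range.

### The arm

A 6-joint arm with a two-finger parallel gripper is mounted at the origin on a cart in front of the work surface, level with it; the furniture and walls round the work are solid. World frame = base frame: x ahead of the robot, y to its left, z up, the work surface at z = 0. Lengths are in m, angles in rad, forces in N, time in s.
With the tool pointing down it reaches from about 0.35 to 0.775 m from the base axis. Payload 5.5 kg.
Tool frame: the origin (TCP) lies at the very end of the fingers, on their centre line; the grasp point (between the pads) lies 19 mm behind it (env.grip_point_offset is the distance from the TCP to the grasp point, in m); z points along the fingers, y is the line along which they close (so a half turn about z gives the same grasp; the last joint's range is limited). The gripper opens to 85 mm and grips with 20 to 120 N. Pads are 22 mm wide; open, the fingers measure 114 mm over their backs; the gripper's body (76 mm by 85 mm) begins 54 mm behind the grasp point. The pads swing forward as they close: fully open they stand 13 mm farther back than shut.
Start: joints at [1.028, 0.313, 0.046, 1.304, 0, 1.431], TCP at [0.225, 0.529, 0.231] pointing down, gripper open.
Joint ranges: [-2.76, 2.76], [-0.86, 1.69], [-1.03, 1.26], [-2.2, 2.34], [-1.47, 1.5], [-3.14, 3.14]. Speed limits (rad/s): [2.57, 2.57, 3.14, 3.14, 3.14, 3.14].

### API

Orientations are given as a unit quaternion [w, x, y, z].
In Python, from workcell import sensors, imaging, workorder, env gives the robot as it stands.
- The arm moves only by the shell command python3 -m handwheel 'ROWS' [FORCE]. ROWS is JSON, a list of rows, each a list of 5 numbers: the shift along the tool's x, y, z in mm, then the turn about the tool's z in rad, then the opening, from 0 (shut) to 1 (fully open). A call has 1 to 8 rows; each row is the pose to reach, as a shift and turn from the pose commanded when the call began, along the tool's axes at that moment; what a row does not reach only later rows make up. A row lasts 1/10 s, in which the tool goes at most 50 mm and 8.59 degrees, less where a joint would pass 70% of its speed; a pose out of reach is approached as far as the arm can. A call with a gripper value outside its range is refused whole. The fingers move at their own pace and stop on an object; FORCE is the grip in N (left out, the last holds). Time passes only in rows, so rows that repeat a pose let the fingers close. It gives the time, the measured TCP pose, the force, the opening and the grip force at its end, in the units of the state.
- sensors.get_state(): the state, without advancing time (a new reading comes with each control period).
- imaging.read_camera(name): name is "scene" or "top" or "wrist"; returns a dict with "color" (480x640x3 uint8, blue, green, red), "z_map" (480x640 float32, m along the optical axis (not along the pixel's ray), 0 where there is no reading), "fx", "fy", "cx", "cy" (pixels), "xyz" and "rotation" of the camera in the world. Camera axes: x right, y down, z forward; pixel columns grow to the right and rows downward; lengths in m; the calibration is good to about 2 mm. A picture is of the moment at which its call begins.
- workorder.hand_in(): hands the job in; it is judged then, once.
The state is a dict: "clock": time; "joint_pos": joint angles; "qvel": joint speeds; "tau": joint torques, N m; "tcp_pos": TCP position; "orientation": TCP orientation; "wrist_force": force on the tool from outside, world axes, zero at the start; "ft_torque": the same for the moment, N m; "finger_gap": finger opening in m; "grip_force": force on a finger pad.
Only numpy, scipy, OpenCV 4.12 (cv2) and the standard library are available. Lean on these libraries where they do the work, as an engineer would, in place of code of your own. Each camera call takes 0.05 s, during which the arm holds its last target. There are 200 camera calls.

## Working session

There is one attempt and no reset: what is moved stays moved. The work goes in short steps, Python scripts to look and compute and a shell command to move; the robot and the scene stay as the last step left them, time stands still between calls to the robot, and variables do not carry over. Pictures are saved under pics/ and viewed, at most 10 in all, crops included, and the job is handed in when it is done.

```bash
mkdir -p pics
cat > h.py <<'E'
import numpy as np, cv2
from workcell import sensors, imaging, workorder, env
def cam(n):
    return imaging.read_camera(n)
def world(c,u,v,z=None):
    """pixels -> world; z given: ray onto plane z; else by depth map"""
    u=np.atleast_1d(u).astype(float); v=np.atleast_1d(v).astype(float)
    d=np.stack([(u-c['cx'])/c['fx'],(v-c['cy'])/c['fy'],np.ones_like(u)],-1)
    R=np.array(c['rotation']); R=R if R.shape==(3,3) else None
    w=d@R.T; p=np.array(c['xyz'])
    s=(z-p[2])/w[:,2] if z is not None else c['z_map'][v.round().astype(int),u.round().astype(int)]
    return p+w*np.reshape(s,(-1,1))
E
python3 - <<'E'
from h import *
print(sensors.get_state())
for n in ['top','scene']:
    c=cam(n); cv2.imwrite(f'pics/{n}0.png',c['color']); print(n,c['xyz'],c['rotation'],c['fx'],c['cx'],c['cy'])
E
```

```text
{'clock': 0.0, 'joint_pos': array([ 1.02838962e+00,  3.13992139e-01,  4.49686124e-02,  1.30361325e+00,
       -1.97723306e-05,  1.43120551e+00]), 'qvel': array([ 0.00072211, -0.00075322,  0.00120599, -0.00011103,  0.0001993 ,
        0.00039763]), 'tau': array([ 9.47625995e-04, -4.80621707e+01,  2.98536658e+01,  1.91042660e-02,
        2.00879335e-04,  3.95251192e-06]), 'tcp_pos': array([0.22514302, 0.52852132, 0.23040935]), 'orientation': array([-2.98432765e-04,  2.00048916e-01,  9.79785479e-01, -8.70546291e-04]), 'wrist_force': array([-0.30934723, -0.02987823,  0.23678949]), 'ft_torque': array([-0.05629666, -0.05440415,  0.01070318]), 'grip_force': 0.0, 'finger_gap': 0.08525452559684515}
top [ 0.37265451 -0.00351785  1.10952712] [ 0.05895485 -0.6950734   0.71455817 -0.05295196] 561.6282710788076 320.833936347561 234.9690361610946
scene [1.39129788 0.27433585 0.60023327] [-0.28467261  0.52499728  0.69707542 -0.39676847] 493.9019759692535 313.65181601362156 242.35959041502215
```

```bash
sed -i "s/    R=np.array.*/    q=np.array(c['rotation']); R=Rotation.from_quat(q[[1,2,3,0]]).as_matrix()/; 1a from scipy.spatial.transform import Rotation" h.py; cat h.py | head -12 >/dev/null
```

```text
(no output)
```

View pics/top0.png

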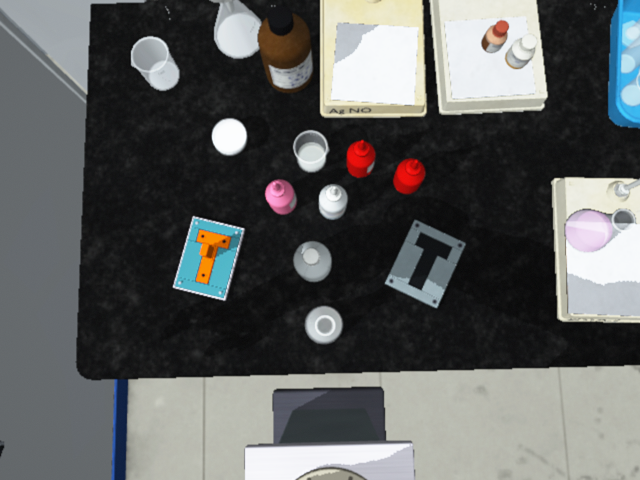

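View pics/scene0.png

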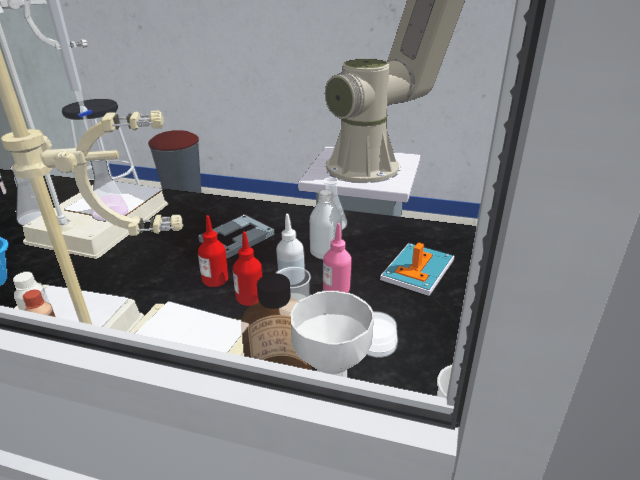

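The top view shows the mould with the orange T at (209,258), lug near (210,240). The gauge plate is at (426,263), with its T crossbar at (433,243). From near to far the row is flask (323,325), white bottle (313,262), clear dropper (333,201) and beaker (311,152). The dropper look-alikes are pink (281,197) and red (361,158) and (408,175). The clear one at (333,201) fits the description; the other three are only obstacles.

```bash
cat > find.py <<'E'
from h import *
c=cam('top'); im=c['color']; hsv=cv2.cvtColor(im,cv2.COLOR_BGR2HSV)
def big(m,box):
    k=np.zeros_like(m); x0,y0,x1,y1=box; k[y0:y1,x0:x1]=m[y0:y1,x0:x1]
    return max(cv2.findContours(k,cv2.RETR_EXTERNAL,cv2.CHAIN_APPROX_NONE)[0],key=cv2.contourArea)
def rect(ct,z):
    p=world(c,ct[:,0,0],ct[:,0,1],z)[:,:2]*1000
    r=cv2.minAreaRect(cv2.convexHull(p.astype(np.float32))); print(np.round(r[0],1),np.round(r[1],1),round(r[2],2)); return p,r
print('mould'); m=cv2.inRange(hsv,(5,60,60),(110,255,255)); rect(big(m,(160,205,255,310)),.014)
print('gauge'); g=cv2.inRange(hsv,(0,0,70),(180,255,255)); rect(big(g,(370,205,480,320)),.016)
# gauge recess
b=255-g; ct=big(b,(405,225,458,292)); print('recess',cv2.boundingRect(ct)); rect(ct,.016)
o=cv2.inRange(hsv,(5,150,120),(22,255,255)); ct=big(o,(160,205,255,310)); print('orange',cv2.boundingRect(ct))
ys,xs=np.where(o[205:310,160:255]); P=world(c,xs+160,ys+205); l=P[P[:,2]>.05]; print('lugtop',l.mean(0),len(l),l[:,2].max())
print('sample z',[np.round(world(c,[u],[v])[0],3).tolist() for u,v in [(215,236),(204,275),(180,280),(400,270),(313,255),(333,190),(281,187),(323,325),(311,140)]])
a=cv2.resize(im[200:320,160:260],None,fx=4,fy=4,interpolation=cv2.INTER_CUBIC); d=cv2.resize(im[200:320,380:480],None,fx=4,fy=4,interpolation=cv2.INTER_CUBIC)
cv2.imwrite('pics/crop.png',np.hstack([a,d]))
E
python3 find.py
```

```text
mould
[509.6 225.9] [ 99.7 139.6] 74.71
gauge
[ 486.2 -198.6] [111.5 142.3] 62.66
recess (409, 233, 43, 57)
[ 486.9 -198.8] [ 68.4 103.3] 62.54
orange (196, 230, 35, 54)
lugtop [0.51165015 0.21020023 0.12244983] 108 1.1095271209023572
sample z [[0.551, 0.212, 0.017], [0.475, 0.234, 0.017], [0.467, 0.282, 0.011], [0.474, -0.149, 0.017], [0.492, 0.017, 0.146], [0.607, -0.021, 0.143], [0.622, 0.073, 0.117], [0.372, 0.004, 0.001], [0.737, 0.018, 0.032]]
```

View pics/crop.png

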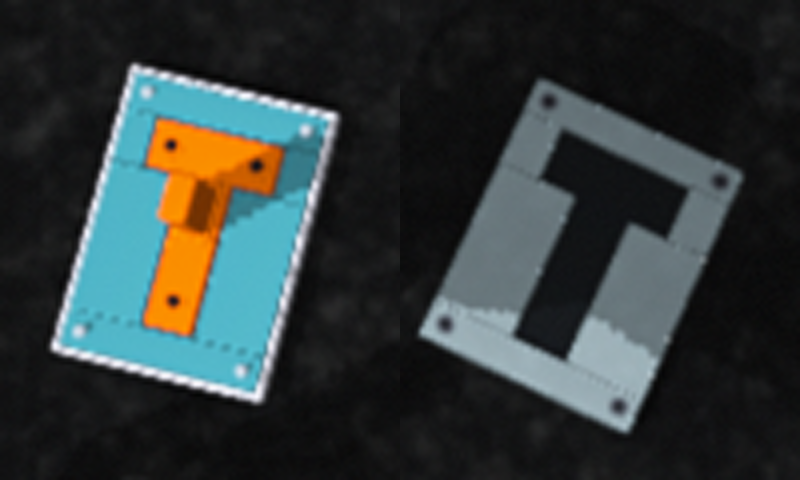

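The crop confirms it: the orange T lies in the teal mould with its crossbar at the far end, and the grey plate's dark T recess points the same way. Next I go to hover over the lug.

```bash
cat >> h.py <<'E'
def plan(x,y,z,yhead):
    """mm, deg -> tool-frame shift in mm and turn"""
    s=sensors.get_state(); q=s['orientation']; R=Rotation.from_quat(q[[1,2,3,0]]).as_matrix()
    d=R.T@(np.array([x,y,z])-s['tcp_pos']*1000)
    h=np.degrees(np.arctan2(R[1,1],R[0,1])); t=(h-yhead+90)%180-90
    print('tcp',np.round(s['tcp_pos']*1000,1),'yhead',round(h,2),'tilt',np.round(R[:2,2],4),'shift',np.round(d,1),'turn',round(np.radians(t),3),'t',round(s['clock'],1),'gap',round(s['finger_gap']*1000,1),'F',np.round(s['wrist_force'],1))
E
python3 -c "
from h import *
plan(519.3,223.3,150,74.7)"
```

```text
tcp [225.2 528.7 230.6] yhead 66.92 tilt [-0.0007 -0.0011] shift [-390.3 -165.5   80.8] turn -0.136 t 0.1 gap 85.6 F [-0.   0.   0.7]
```

```bash
python3 -m handwheel '[[-30,-12,0,0,0.5],[-75,-32,0,-0.03,0.5],[-120,-51,0,-0.06,0.5],[-165,-70,0,-0.09,0.5],[-210,-89,0,-0.12,0.5],[-255,-108,0,-0.136,0.5],[-300,-127,0,-0.136,0.5],[-330,-140,0,-0.136,0.5]]'; python3 -c "
from h import *
plan(519.3,223.3,150,74.7)"
```

```text
clock: 0.95
tcp_pos: [0.4759, 0.2684, 0.231]
orientation: [0.0, 0.134, 0.991, -0.0]
wrist_force: [0.4, 0.1, 0.6]
finger_gap: 0.0427
grip_force: 0.0
tcp [475.9 268.4 231. ] yhead 74.59 tilt [ 0.0002 -0.0004] shift [-53.8 -31.9  81. ] turn -0.002 t 0.9 gap 42.7 F [0.4 0.1 0.6]
```

```bash
python3 -m handwheel '[[-20,-12,20,0,0.5],[-40,-24,45,0,0.5],[-54,-32,70,0,0.5],[-54,-32,81,0,0.5],[-54,-32,81,0,0.5],[-54,-32,81,0,0.5]]'
python3 - <<'E'
from h import *
plan(519.3,223.3,80,74.7)
c=cam('wrist'); cv2.imwrite('pics/w1.png',c['color'])
hsv=cv2.cvtColor(c['color'],cv2.COLOR_BGR2HSV); o=cv2.inRange(hsv,(5,150,60),(22,255,255))
ys,xs=np.where(o>0); P=world(c,xs,ys); l=P[(P[:,2]>.06)&(P[:,2]<.075)]
print('lugtop',len(l)); 
if len(l)>9: print(cv2.minAreaRect((l[:,:2]*1000).astype(np.float32)),np.median(l[:,2]))
t=P[(P[:,2]>.010)&(P[:,2]<.022)]; print(cv2.minAreaRect((t[:,:2]*1000).astype(np.float32)),np.median(t[:,2]))
E
```

```text
clock: 1.55
tcp_pos: [0.5174, 0.2263, 0.1508]
orientation: [-0.0, 0.133, 0.991, 0.0]
wrist_force: [0.6, 0.6, 0.0]
finger_gap: 0.0426
grip_force: 0.0
tcp [517.4 226.3 150.8] yhead 74.75 tilt [-0.0001  0.0003] shift [-2.7 -2.4 70.8] turn 0.001 t 1.6 gap 42.6 F [0.6 0.6 0. ]
lugtop 689
((520.4625244140625, 222.97605895996094), (13.701452255249023, 24.01367950439453), 74.92711639404297) 0.06489286934825966
((510.8689270019531, 225.83258056640625), (63.3529167175293, 99.44471740722656), 74.62391662597656) 0.015183587806034016
```

View pics/w1.png

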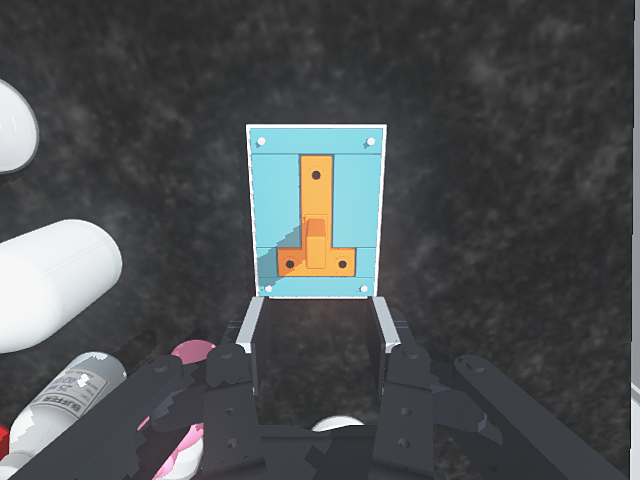

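The wrist view shows the T seated with the lug at (316,240) between the fingers. Measured lug centre is (520.5, 223.0) mm and its heading agrees. I descend in two steps.

```bash
python3 -m handwheel '[[-2,-1,20,0,0.5],[-4,-2,40,0,0.5],[-4,-2,60,0,0.5],[-4,-2,71,0,0.5],[-4,-2,71,0,0.5],[-4,-2,71,0,0.5]]'; python3 -c "
from h import *
plan(520.5,223.1,23,74.8)"
```

```text
clock: 2.2
tcp_pos: [0.5215, 0.2233, 0.0804]
orientation: [0.001, 0.133, 0.991, 0.0]
wrist_force: [-0.5, 1.0, 1.7]
finger_gap: 0.043
grip_force: 0.0
tcp [521.5 223.3  80.4] yhead 74.76 tilt [0.0013 0.0005] shift [ 1.  -0.6 57.4] turn -0.001 t 2.2 gap 43.0 F [-0.5  1.   1.7]
```

```bash
python3 -m handwheel '[[1,0,20,0,0.5],[1,0,40,0,0.5],[1,0,52,0,0.5],[1,0,57,0,0.5],[1,0,57,0,0.5],[1,0,57,0,0.5]]'; python3 -c "
from h import *
plan(520.5,223.1,23,74.8)"; python3 -m handwheel '[[0,0,0,0,0.25],[0,0,0,0,0.25],[0,0,0,0,0.1],[0,0,0,0,0.1],[0,0,0,0,0.1],[0,0,0,0,0],[0,0,0,0,0],[0,0,0,0,0]]' 40;  python3 -c "
from h import *
plan(520.5,223.1,23,74.8)"
```

```text
clock: 2.8
tcp_pos: [0.5209, 0.2233, 0.0232]
orientation: [0.001, 0.133, 0.991, 0.0]
wrist_force: [0.7, 0.3, 0.2]
finger_gap: 0.0432
grip_force: 0.0
tcp [520.9 223.3  23.2] yhead 74.71 tilt [0.0013 0.0004] shift [ 0.3 -0.2  0.2] turn -0.002 t 2.8 gap 43.2 F [0.7 0.3 0.2]
clock: 3.6
tcp_pos: [0.5208, 0.2232, 0.023]
orientation: [0.001, 0.133, 0.991, 0.0]
wrist_force: [-0.8, 0.0, 4.8]
finger_gap: 0.0138
grip_force: 40.1
tcp [520.8 223.2  23. ] yhead 74.71 tilt [0.0014 0.0004] shift [ 0.2 -0.2  0. ] turn -0.001 t 3.6 gap 13.8 F [-0.8  0.   4.8]
```

```bash
python3 -m handwheel '[[0,0,0,0,0],[0,0,-3,0,0],[0,0,-8,0,0],[0,0,-15,0,0],[0,0,-25,0,0],[0,0,-40,0,0],[0,0,-60,0,0],[0,0,-80,0,0]]' 60;  python3 -m handwheel '[[0,0,-25,0,0],[0,0,-50,0,0],[0,0,-75,0,0],[0,0,-100,0,0],[0,0,-120,0,0],[0,0,-127,0,0],[0,0,-127,0,0]]' 60
python3 - <<'E'
from h import *
plan(495.1,-203.2,230,62.66)
c=cam('wrist'); cv2.imwrite('pics/w2.png',c['color'])
hsv=cv2.cvtColor(c['color'],cv2.COLOR_BGR2HSV); o=cv2.inRange(hsv,(5,150,40),(22,255,255))
ys,xs=np.where(o>0); P=world(c,xs,ys); P=P[(P[:,2]>.15)]; print(np.percentile(P[:,2],[5,50,95]),len(P))
for n,ct in [('top',0)]:
    c=cam(n); cv2.imwrite('pics/t2.png',c['color'])
E
```

```text
clock: 4.4
tcp_pos: [0.52, 0.223, 0.1035]
orientation: [-0.0, 0.133, 0.991, 0.0]
wrist_force: [0.2, -0.4, -0.8]
finger_gap: 0.0133
grip_force: 58.3
clock: 5.1
tcp_pos: [0.5208, 0.2232, 0.2307]
orientation: [0.001, 0.133, 0.991, 0.001]
wrist_force: [0.0, -0.9, -1.5]
finger_gap: 0.0135
grip_force: 58.4
tcp [520.8 223.2 230.7] yhead 74.71 tilt [0.0026 0.0008] shift [-8.760e+01 -4.181e+02  3.000e-01] turn 0.21 t 5.1 gap 13.5 F [ 0.  -0.9 -1.5]
[0.22151209 0.22355191 0.27298824] 10747
```

View pics/w2.png

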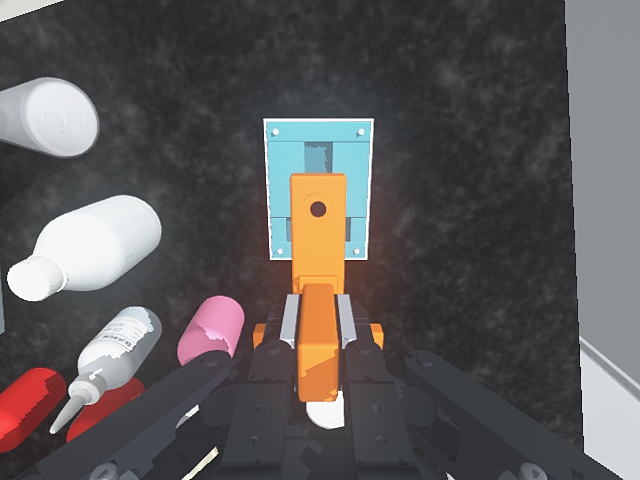

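The T hangs level in the grip: stem at (318,230), crossbar ends at (260,335) and (375,335), underside at about z=0.214. That clears everything in the row by 60 mm, so I cross now.

```bash
python3 -m handwheel '[[-2,-10,0,0,0],[-6,-30,0,0.02,0],[-14,-65,0,0.05,0],[-22,-105,0,0.08,0],[-30,-145,0,0.11,0],[-39,-185,0,0.14,0],[-47,-225,0,0.17,0],[-55,-265,0,0.21,0]]' 60;  python3 -c "
from h import *
plan(495.1,-203.2,230,62.66)"
```

```text
clock: 6.0
tcp_pos: [0.502, -0.049, 0.2282]
orientation: [-0.001, 0.237, 0.972, -0.0]
wrist_force: [1.2, -0.2, -0.8]
finger_gap: 0.0131
grip_force: 58.5
tcp [502.  -49.  228.2] yhead 62.59 tilt [-0.0019  0.0003] shift [ -64.8 -140.    -1.8] turn -0.001 t 6.0 gap 13.1 F [ 1.2 -0.2 -0.8]
```

```bash
python3 -m handwheel '[[-14,-30,0,0,0],[-30,-65,0,0,0],[-45,-97,0,0,0],[-58,-125,0,0,0],[-64,-138,0,0,0],[-64,-138,0,0,0],[-64,-138,0,0,0],[-64,-138,0,0,0]]' 60;  python3 - <<'E'
from h import *
plan(495.1,-203.2,120,62.66)
c=cam('wrist'); cv2.imwrite('pics/w3.png',c['color'])
g=c['color']; m=cv2.inRange(cv2.cvtColor(g,cv2.COLOR_BGR2HSV),(0,0,60),(180,80,255))
ys,xs=np.where(m>0); P=world(c,xs,ys); k=(abs(P[:,2]-.016)<.007)&(abs(P[:,0]-.486)<.12)&(abs(P[:,1]+.199)<.12)
print(cv2.minAreaRect((P[k,:2]*1000).astype(np.float32)),np.median(P[k,2]))
E
```

```text
clock: 6.8
tcp_pos: [0.4966, -0.1979, 0.229]
orientation: [-0.0, 0.236, 0.972, 0.0]
wrist_force: [0.1, -0.3, -1.2]
finger_gap: 0.013
grip_force: 58.6
tcp [ 496.6 -197.9  229. ] yhead 62.75 tilt [-0.0007  0.0009] shift [ -1.2  -5.5 109. ] turn 0.002 t 6.8 gap 13.0 F [ 0.1 -0.3 -1.2]
((488.23846435546875, -200.07333374023438), (110.24659729003906, 139.97610473632812), 62.54055404663086) 0.014968101395255257
```

View pics/w3.png

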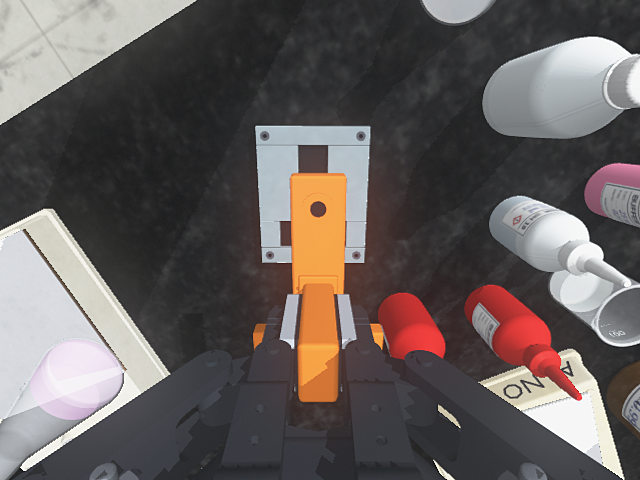

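The plate is straight below, centred at (313,195), with its recess under the T. The nearest red bottle is at (410,330), so I check its clearance before descending.

Run:
```python
from h import *
plan(497.1,-204.7,70,62.6)
for n in ['wrist','top']:
    c=cam(n); h=cv2.cvtColor(c['color'],cv2.COLOR_BGR2HSV); m=cv2.inRange(h,(0,150,80),(4,255,255))|cv2.inRange(h,(174,150,80),(180,255,255))
    ys,xs=np.where((m>0)&(c['z_map']>0)); P=world(c,xs,ys); P=P[(P[:,2]>.02)&(P[:,2]<.2)]
    a=np.radians(62.6); d=(P[:,:2]-[.4971,-.2047]); Y=d@[np.cos(a),np.sin(a)]; X=d@[np.sin(a),-np.cos(a)]
    r=np.hypot(X,Y)
    for lo in (.02,.06,.1,.13):
        k=P[:,2]>lo
        if k.any(): i=np.argmin(np.where(k,r,9)); print(n,lo,'min r',r[i],'castX,Y',X[i],Y[i],P[i])
```

```text
tcp [ 496.8 -197.8  229.2] yhead 62.77 tilt [-0.0003  0.0006] shift [ -3.5  -6.  159.2] turn 0.003 t 6.8 gap 13.4 F [ 0.  -0.2 -0.8]
wrist 0.02 min r 0.13420259019968475 castX,Y 0.10235573656924805 0.08679653453722226 [ 0.62791674 -0.17474479  0.05376857]
wrist 0.06 min r 0.13440644545654734 castX,Y 0.1042740033080234 0.0848058064897809 [ 0.62870368 -0.17739497  0.0637711 ]
wrist 0.1 min r 0.21953645092305762 castX,Y 0.1080633034279302 0.19109834048503713 [ 0.68098368 -0.08477066  0.10885526]
wrist 0.13 min r 0.22830722777703066 castX,Y 0.1114834289781667 0.19923763529640434 [ 0.68776582 -0.07911841  0.13151223]
top 0.02 min r 0.13491243918241794 castX,Y 0.10374248091267312 0.08624884868932034 [ 0.62889587 -0.17586921  0.03373845]
top 0.06 min r 0.1349384684815227 castX,Y 0.10451815617508342 0.08534837611753232 [ 0.62917013 -0.17702563  0.06469926]
top 0.1 min r 0.1479162365609342 castX,Y 0.11440333525953582 0.09376081228234158 [ 0.64181775 -0.1741061   0.11201299]
top 0.13 min r 0.15605634258964765 castX,Y 0.11872014024075093 0.10128726654261092 [ 0.64911395 -0.16941059  0.13305357]
```

The red bottle is 134 mm away, so it's clear. I descend to TCP z = 75 and look again.

```bash
python3 -m handwheel '[[-1,-2,20,0,0],[-3,-5,50,0,0],[-3,-6,80,0,0],[-3,-6,110,0,0],[-3,-6,135,0,0],[-3,-6,150,0,0],[-3,-6,154,0,0],[-3,-6,154,0,0]]' 60;  cat > chk.py <<'E'
from h import *
import sys
zt=float(sys.argv[1])
c=cam('wrist'); cv2.imwrite('pics/w%s.png'%sys.argv[2],c['color'])
hsv=cv2.cvtColor(c['color'],cv2.COLOR_BGR2HSV)
m=cv2.inRange(hsv,(0,0,50),(180,80,255)); ys,xs=np.where(m>0); P=world(c,xs,ys)
k=(abs(P[:,2]-.016)<.005)&(abs(P[:,0]-.486)<.12)&(abs(P[:,1]+.199)<.12)
print('plate',cv2.minAreaRect((P[k,:2]*1000).astype(np.float32)),'z',np.median(P[k,2]))
o=cv2.inRange(hsv,(5,150,40),(22,255,255)); ys,xs=np.where(o>0); P=world(c,xs,ys)
zt0=sensors.get_state()['tcp_pos'][2]
t=P[abs(P[:,2]-(zt0-.007))<.006]; print('T top z',np.median(t[:,2]),cv2.minAreaRect((t[:,:2]*1000).astype(np.float32)))
l=P[abs(P[:,2]-(zt0+.043))<.006]; print('lug top',np.median(l[:,2]),cv2.minAreaRect((l[:,:2]*1000).astype(np.float32)))
plan(497.1,-204.7,zt,62.6)
E
python3 chk.py 43 4
```

```text
clock: 7.75
tcp_pos: [0.4967, -0.2051, 0.0751]
orientation: [-0.0, 0.236, 0.972, 0.0]
wrist_force: [-0.5, 0.3, 0.2]
finger_gap: 0.0133
grip_force: 58.6
plate ((488.31671142578125, -199.89764404296875), (110.62645721435547, 140.0836944580078), 62.556392669677734) z 0.015011771474068389
T top z 0.06712889535921414 ((480.85577392578125, -197.18743896484375), (63.753868103027344, 84.76335906982422), 62.2313346862793)
lug top 0.11686690534765319 ((496.0550842285156, -205.23419189453125), (41.058074951171875, 24.566293716430664), 62.86626052856445)
tcp [ 497.2 -205.6   75.9] yhead 62.72 tilt [ 0.0006 -0.0002] shift [ 0.5  0.7 32.9] turn 0.002 t 7.8 gap 13.2 F [ 0.6  0.2 -0.4]
```

View pics/w4.png

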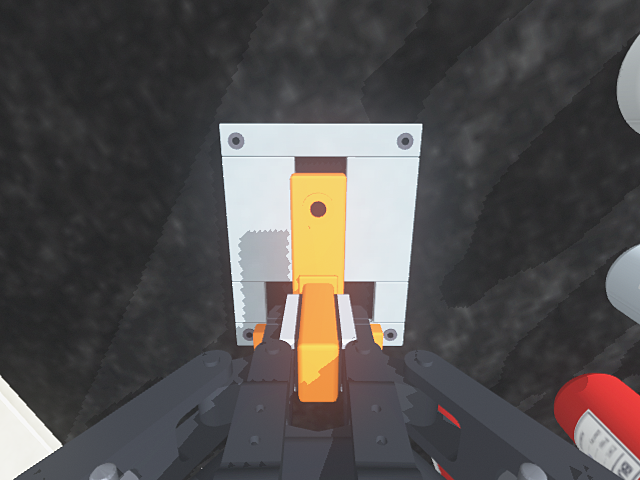

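The T lies along the recess, with the stem at (318,225) over the slot. By measurement it sits 1 mm too far in -y, and its underside is about 42 mm above the plate. The final descent is 32 mm with a 1 mm shift.

```bash
python3 -m handwheel '[[0,1,8,0,0],[0,1,16,0,0],[0,1,23,0,0],[0,1,28,0,0],[0,1,31,0,0],[0,1,32,0,0],[0,1,32,0,0],[0,1,32,0,0]]' 60; python3 chk.py 43 5
python3 - <<'E'
from h import *
c=cam('top'); a=c['color'][120:370,240:490]; s=cam('scene')['color'][170:320,170:390]
cv2.imwrite('pics/fin.png',np.hstack([cv2.resize(a,(400,400)),cv2.resize(s,(400,400))]))
E
```

```text
clock: 8.6
tcp_pos: [0.4975, -0.205, 0.0435]
orientation: [0.0, 0.236, 0.972, -0.0]
wrist_force: [-0.2, -0.4, -0.5]
finger_gap: 0.0133
grip_force: 58.6
plate ((482.6147155761719, -197.0485076904297), (110.76072692871094, 127.31021118164062), 62.613487243652344) z 0.014996371832346353
T top z 0.03550600221511696 ((481.9437255859375, -196.44729614257812), (63.44070053100586, 84.98699951171875), 61.30299758911133)
lug top 0.08525784652152407 ((496.681884765625, -205.137939453125), (41.15769958496094, 24.588977813720703), 63.070430755615234)
tcp [ 497.5 -205.    43.5] yhead 62.68 tilt [ 0.0005 -0.0002] shift [0.5 0.1 0.5] turn 0.001 t 8.7 gap 13.1 F [-0.5  0.2 -0.6]
```

View pics/fin.png

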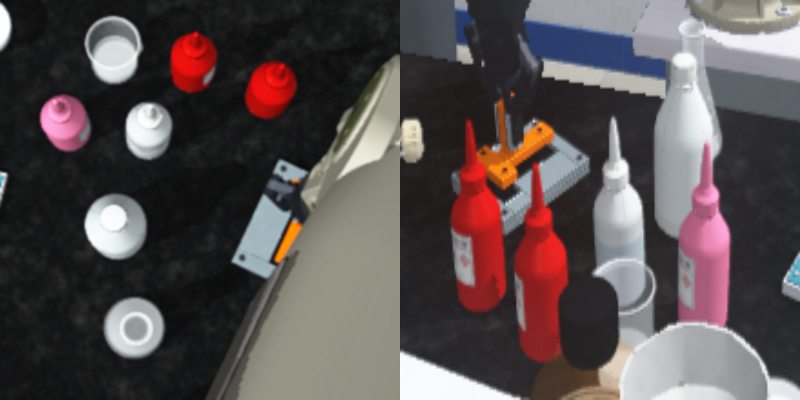

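View pics/w5.png

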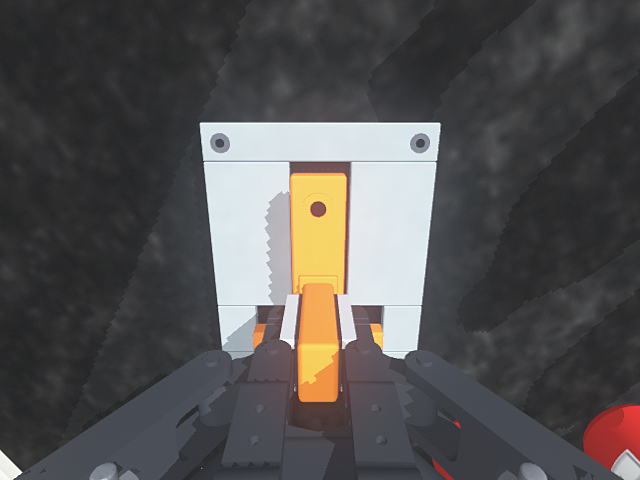

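The row stands undisturbed and the T hovers with a clear gap of about 10.5 mm. In the wrist view the stem spans columns 290–346 and the slot 290–351, so I do one quick lateral check with rays.

Run:
```python
from h import *
c=cam('wrist'); im=c['color']; hsv=cv2.cvtColor(im,cv2.COLOR_BGR2HSV)
q=sensors.get_state()['orientation']; R=Rotation.from_quat(q[[1,2,3,0]]).as_matrix(); t=sensors.get_state()['tcp_pos']
o=cv2.inRange(hsv,(5,120,40),(28,255,255)); w=cv2.inRange(im,(150,150,150),(255,255,255))
T=lambda u,v,z:(((world(c,u,v,z)-t)@R)*1000).round(2)[:,:2]
for v in (130,140,150): # plate outer edges, plate top
    xs=np.where(w[v,150:480])[0]+150; print('plate mid y',v,T([xs[0],xs[-1]],[v,v],.015).mean(0))
for v in (166,168,170):
    d=np.where(im[v,270:370].max(1)<110)[0]+270; print('slot',v,d[[0,-1]],T(d[[0,-1]],[v,v],.015)[:,1])
for v in (185,195,230,250,265):
    xs=np.where(o[v,260:380])[0]+260; print('stem',v,xs[[0,-1]],T(xs[[0,-1]],[v,v],.0355)[:,1])
v0=np.where(o[:,318])[0].min(); s0=np.where(w[:160,318])[0]; print('stem end x',T([318],[v0],.0345),'plate end x',T([318],[s0.min()],.015),'slot end',T([318],[s0.max()+1],.015))
```

```text
plate mid y 130 [77.365  0.42 ]
plate mid y 140 [72.975  0.42 ]
plate mid y 150 [68.51  0.42]
slot 166 [290 349] [-13.43  14.29]
slot 168 [291 348] [-12.98  13.85]
slot 170 [291 348] [-13.01  13.87]
stem 185 [290 346] [-12.06  11.48]
stem 195 [290 346] [-12.17  11.59]
stem 230 [291 345] [-12.14  11.53]
stem 250 [292 344] [-11.92  11.3 ]
stem 265 [292 344] [-12.1   11.46]
stem end x [[60.69 -0.28]] plate end x [[80.83 -0.26]] slot end [[63.97 -0.27]]
```

```bash
python3 -m handwheel '[[0,0.7,0.3,0,0],[0,0.7,0.3,0,0],[0,0.7,0.3,0,0],[0,0.7,0.3,0,0],[0,0.7,0.3,0,0]]' 60; python3 -c "
from h import *
plan(497.1,-204.7,43,62.6); print(workorder.hand_in())"
```

```text
clock: 9.3
tcp_pos: [0.4976, -0.2042, 0.043]
orientation: [0.0, 0.236, 0.972, 0.0]
wrist_force: [-0.3, -0.5, -2.2]
finger_gap: 0.0133
grip_force: 58.6
tcp [ 497.6 -204.2   43. ] yhead 62.68 tilt [0.     0.0001] shift [ 0.2 -0.6 -0. ] turn 0.001 t 9.3 gap 13.3 F [-0.3 -0.5 -2.2]
the job is handed in; nothing more can be done
None
```

The job is handed in at 9.3 s: the arm is still holding the casting level about 10 mm above the gauge plate, aligned with the T recess to within about 1 mm by camera, and the row is undisturbed.

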